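# Centre the bottle on the kitchen scale

## Robot

A 6-joint arm with a two-finger parallel gripper is mounted at the origin on a cart in front of the work surface, level with it; the furniture and walls round the work are solid. World frame = base frame: x ahead of the robot, y to its left, z up, the work surface at z = 0. Lengths are in mm, angles in rad, forces in N, time in s.
With the tool pointing down it reaches from about 325 to 925 mm from the base axis. Payload 3.1 kg.
Tool frame: the origin (TCP) lies between the finger pads; the fingertips stand 22 mm ahead of it and the grasp point (between the pads) lies 3 mm ahead of it; z points along the fingers, y is the line along which they close (so a half turn about z gives the same grasp; the last joint's range is limited). The gripper opens to 85 mm and grips with 20 to 120 N. Pads are 22 mm wide; open, the fingers measure 114 mm over their backs; the gripper's body (76 mm by 85 mm) begins 54 mm behind the grasp point. The pads swing forward as they close: fully open they stand 13 mm farther back than shut.
Start: joints at [1.214, 0.217, 1.613, -0, 1.311, -0.112], TCP at [151.457, 606.383, 253.3] pointing down, gripper open.
Joint ranges: [-2.75, 2.75], [-0.78, 2.1], [0.31, 2.55], [-1.13, 4.27], [0.13, 2.63], [-2.58, 2.58]. Speed limits (rad/s): [2.79, 2.79, 3.14, 3.14, 3.14, 3.14].

## Interface

Orientations are given as a unit quaternion [w, x, y, z].
In Python, from plant import bot gives the robot as it stands.
- The arm moves only by the tool send_rows, never from a script. Its argument "rows" is one flat list of numbers, 7 for each row, row after row: the opening, from 0 (shut) to 1 (fully open), then the shift along the tool's x, y, z in mm, then the turn, a rotation vector about the tool's x, y, z in rad. A call has 1 to 20 rows; each row is the pose to reach, as a shift and turn from the pose commanded when the call began, along the tool's axes at that moment; what a row does not reach only later rows make up. A row lasts 1/12 s, in which the tool goes at most 41.7 mm and 7.16 degrees, less where a joint would pass 70% of its speed; a pose out of reach is approached as far as the arm can. A call with a gripper value outside its range is refused whole. The fingers move at their own pace and stop on an object; "newtons" is the grip in N (left out, the last holds). Time passes only in rows, so rows that repeat a pose let the fingers close. It gives the time, the measured TCP pose, the force, the opening and the grip force at its end, in the units of the state.
- bot.sense(): the state, without advancing time (a new reading comes with each control period).
- bot.grab_frame(name): name is "scene" or "side" or "wrist"; returns a dict with "color" (480x640x3 uint8, blue, green, red), "mtx" (3x3 intrinsics, pixels), "R" (3x3) and "t" (3): a world point X has camera coordinates R X + t. Camera axes: x right, y down, z forward; pixel columns grow to the right and rows downward; lengths in mm; the calibration is good to about 2 mm. A picture is of the moment at which its call begins. There is no depth.
- bot.finish_job(): hands the job in; it is judged then, once.
Trained networks look in the newest picture that a camera, given by its name, has taken for a name from the list of things; names that differ only in an ending like _2 or _b are one class to them, and where a whole thing is asked for, a point or a joint stands for the part that bears it (a point fixed in the world has none). Each returns a list of dicts, best first, with "p" (0 to 1); they miss things now and then, are a little off and sometimes report something else, mostly with a low value. They report only what shows in the picture. A call takes as long as a camera call.
- bot.search_frame(camera, thing): "bbox" ([left, top, width, height] in pixels, round what is visible of it).
The state is a dict: "t": time; "q": joint angles; "qvel": joint speeds; "tau": joint torques, N m; "ee_pos": TCP position; "tool_rot": TCP orientation; "wrist_force": force on the tool from outside, world axes, zero at the start; "torque": the same for the moment, N m; "opening": finger opening in mm; "gripper_force": force on a finger pad.
Only numpy, scipy, OpenCV 4.12 (cv2) and the standard library are available. Lean on these libraries where they do the work, as an engineer would, in place of code of your own. Each camera call takes 0.05 s, during which the arm holds its last target. There are 200 camera calls.

## Task

The narrow little bottle stands near the edge of the kitchen scale's round weighing plate, where the scale misreads. With slow, very light nudges or taps of the fingers low on its side, without pinching it, picking it up or tipping it over, move it until it stands upright entirely inside the ring engraved in the middle of the plate, as near the middle as you can. Leave the scale and everything else where they are, and finish clear of it all.

Things in the scene. Friction and masses are not known exactly. Their poses are not given: they have to be found in the camera images.
- bottle: small narrow round bottle with a dark screw cap, 36 mm across, 84 mm tall, about 0.1 kg, loose, standing on the weighing plate; its sides are upright up to about 40 mm above its foot, then it narrows to the cap. Origin: centre of its underside; z along its axis, up. Pushed high it topples; pushed slowly at about 15 to 25 mm above its foot it slides upright and stops as soon as the push stops. Sliding it takes under 2 N; fingers closed on it press too hard.
- plate_centre (a point): centre of the top face of the scale's weighing plate and of the engraved ring, 36 mm above the worktop when the scale stands on it. The plate is flat round steel, 116 mm across, 7 mm thick, with nothing standing above it except the bottle. The ring's inner diameter is 52 mm, so the 36 mm bottle stands inside it when within 8 mm of the centre. z up.
- scale: digital kitchen scale, loose but heavy (about 1.1 kg) on rubber feet; flat white body 190 mm (x) by 150 mm (y), 22 mm high, reaching from x = -115 mm to x = +75 mm, with a black display near its -x end. Origin: on the worktop, under the centre of the round plate; z up. It may stand turned any way.
- spice_jar: bystander, to be left alone: small glass spice jar with a dark cap, 44 mm across, 105 mm tall, standing. Origin: centre of its underside
- garlic_1: bystander, to be left alone: garlic bulb, 54 mm across, 55 mm high. Origin: centre of its underside
- lime: bystander, to be left alone: lime, 53 x 46 mm, 48 mm high. Origin: centre of its underside
- potato: bystander, to be left alone: potato, 60 x 74 mm, 46 mm high. Origin: centre of its underside
- peeler: bystander, to be left alone: flat peeler, 47 x 123 mm, 10 mm high. Origin: centre of its underside
- jar_lid: bystander, to be left alone: flat round jar lid, 56 mm across, 14 mm high. Origin: centre of its underside

How it is judged (in metres and radians):
At the end, for the whole second after the job is handed in: The bottle stands at rest, upright (within 0.06 rad) on the plate with its axis within 8 mm of the plate's centre; the scale is level and within 15 mm of where it was (horizontal distance between bottle and plate_centre below 0.008 m and angle between bottle's own z axis and vertical below 0.06 rad and z of bottle in the frame of plate_centre between -0.003 and 0.003 m and linear speed of bottle below 0.01 m/s and distance of scale from where it was at the start of the episode below 0.015 m and angle between scale's own z axis and vertical below 0.03 rad); the robot touches nothing.
It fails at once if the bottle is tipped by more than 0.35 rad (angle between bottle's own z axis and vertical above 0.35 rad).
It fails at once if the bottle is lifted more than 10 mm off the plate, or falls off it (z of bottle in the frame of plate_centre above 0.01 m or z of bottle in the frame of plate_centre below -0.01 m).
It fails at once if the fingers push or squeeze the bottle with more than 5.5 N (contact force between the fingers and bottle above 5.5 N).
It fails at once if the scale is shoved by more than 15 mm (distance of scale from where it was at the start of the episode above 0.015 m).
It fails at once if a thing standing round the scale is moved by more than 20 mm (distance of any of spice_jar, garlic_1, lime, potato, peeler, jar_lid from where it was at the start of the episode above 0.02 m).
It also fails if it takes over 48 s, if anything falls off the work surface, if the arm or the gripper's body presses on something with over 40 N, if the wrist force passes 120 N, or if a joint passes its speed limit or range.

## Working session

There is one attempt and no reset: what is moved stays moved. The work goes in short steps, Python scripts to look and compute and a tool call to move; the robot and the scene stay as the last step left them, time stands still between calls to the robot, and variables do not carry over. Pictures are saved under pics/ and viewed, at most 10 in all, crops included, and the job is handed in when it is done.

Besides the shell and the picture viewer there is one more tool, called after "Request:" by a JSON object that holds its "fn" and its "kwargs". send_rows: Moves the arm, as the interface text tells. Its arguments: {"type":"object","properties":{"rows":{"type":"array","items":{"type":"number"}},"newtons":{"type":"number"}},"required":["rows"]}

```bash
mkdir -p pics; cat > h.py <<'E'
import numpy as np, cv2
from plant import bot
def ray(f,u,v):
    d=f['R'].T@np.linalg.inv(f['mtx'])@np.array([u,v,1.]); c=-f['R'].T@f['t']; return c,d
def at_z(f,u,v,z):
    c,d=ray(f,u,v); return c+d*(z-c[2])/d[2]
def proj(f,X):
    p=f['mtx']@(f['R']@np.array(X,float)+f['t']); return p[:2]/p[2]
E
python3 - <<'E'
from h import *
s=bot.sense(); print(s['ee_pos'],s['tool_rot'],s['opening'],s['t'])
ims=[]
for n in ('scene','side','wrist'):
    f=bot.grab_frame(n); np.savez('f_'+n,**f); cv2.imwrite(f'pics/{n}0.png',f['color'])
    print(n,'cam',np.round(-f['R'].T@f['t']),f['mtx'][0,0])
    for th in ('bottle','plate_centre','scale','spice_jar','garlic_1','lime','potato','peeler','jar_lid'):
        r=bot.search_frame(n,th)
        for x in r[:2]:
            b=x['bbox']; print(th,round(x['p'],2),np.round(b),np.round(at_z(f,b[0]+b[2]/2,b[1]+b[3]/2,36 if th in('bottle','plate_centre') else 20)[:2]))
E
```

```text
[151.18672194 605.6622184  251.97747066] [-2.88821956e-04  1.22070450e-01  9.92520716e-01 -1.16188495e-03] 85.69251872098964 0.0
scene cam [  46. -417.  542.] 473.4146653645411
bottle 0.74 [286. 188.  21.  43.] [644. 276.]
plate_centre 0.86 [243. 214. 107.  58.] [554. 174.]
plate_centre 0.32 [366. 247.  26.  25.] [622.  24.]
scale 0.63 [244. 214. 110.  51.] [582. 199.]
spice_jar 0.79 [253. 238.  31.  69.] [468. 157.]
garlic_1 0.79 [367. 248.  28.  28.] [638.  32.]
lime 0.72 [352. 194.  23.  24.] [780. 196.]
potato 0.61 [279. 184.  24.  24.] [698. 356.]
peeler 0.67 [254. 237.  29.  68.] [470. 159.]
peeler 0.55 [204. 216.  39.  28.] [494. 342.]
jar_lid 0.76 [386. 225.  26.  18.] [741.  68.]
side cam [264. 920. 437.] 468.80236949755715
bottle 0.86 [287. 210.  24.  47.] [626. 159.]
plate_centre 0.75 [263. 230.  86.  60.] [569. 253.]
scale 0.78 [264. 233.  91.  56.] [575. 226.]
scale 0.28 [215. 222.  18.  28.] [778. 197.]
spice_jar 0.62 [380. 204.  27.  60.] [460.  53.]
garlic_1 0.59 [310. 206.  22.  21.] [636.  26.]
lime 0.68 [216. 224.  19.  21.] [778. 193.]
potato 0.62 [196. 272.  33.  24.] [693. 362.]
peeler 0.95 [271. 308.  77.  20.] [502. 389.]
peeler 0.25 [312. 202.  17.  26.] [637.  20.]
jar_lid 0.74 [247. 217.  25.  14.] [741. 116.]
wrist cam [ 80. 624. 374.] 377.04358719492296
```

```bash
python3 - <<'E'
import cv2,numpy as np
a=cv2.imread('pics/scene0.png')[160:320,190:430]; b=cv2.imread('pics/side0.png')[180:340,180:420]
cv2.imwrite('pics/both.png',np.vstack([cv2.resize(x[:, :],(720,480),interpolation=cv2.INTER_CUBIC)[:, :] for x in (a,b)])[:,:])
for n,x in(('a',a),('b',b)): cv2.imwrite(f'pics/{n}.png',cv2.resize(x,None,fx=3.3,fy=3.3,interpolation=cv2.INTER_CUBIC))
E
```

```text
(no output)
```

View pics/a.png

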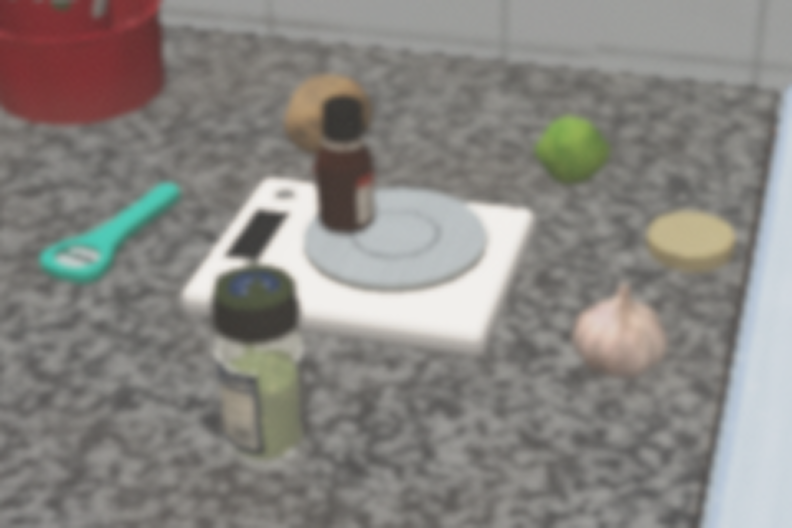

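View pics/b.png

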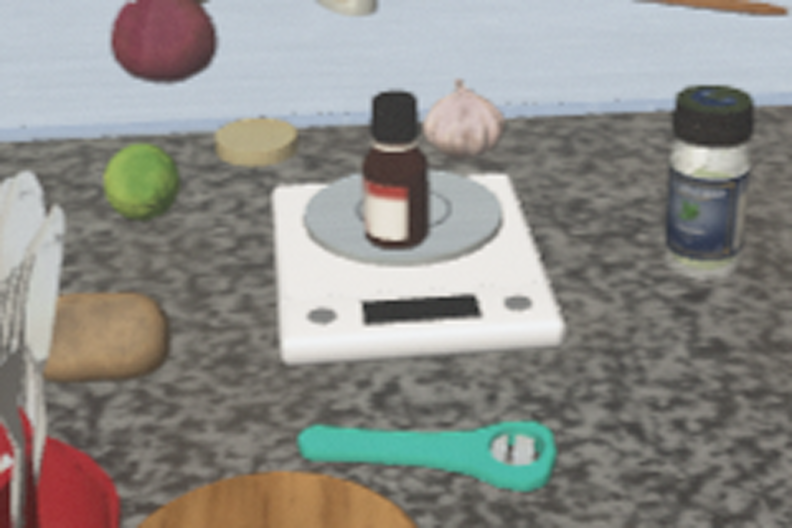

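Both views agree. The bottle stands on the display (+y) side of the plate, with its foot at scene crop (346,230) and side crop (396,247). The ring centre is near scene crop (396,236). Next I fit positions from the outline extents.

```bash
cat >> h.py <<'E'
from scipy.optimize import least_squares
A=np.linspace(0,2*np.pi,181)
def cyl(f,x,y,r,z0,z1):
    P=np.array([proj(f,[x+r*np.cos(a),y+r*np.sin(a),z]) for z in (z0,z1) for a in A]); return P
E
python3 - <<'E'
from h import *
F={n:dict(np.load(f'f_{n}.npz')) for n in('scene','side')}
O={'scene':(190,160),'side':(180,180)}
pl={'scene':(305,486,188,288),'side':(304,502,169,265)}
bo={'scene':(318,374,231),'side':(363,428,248)}
def full(n,m,i): return m/3.3+O[n][i]
def rp(p,n):
    P=cyl(F[n],p[0],p[1],58,29,36); e=[P[:,0].min(),P[:,0].max(),P[:,1].min(),P[:,1].max()]
    return [e[i]-full(n,pl[n][i],i//2) for i in range(4)]
def rb(p,n):
    P=cyl(F[n],p[0],p[1],18,36,66); Q=cyl(F[n],p[0],p[1],18,36,36)
    e=[Q[:,0].min(),P[:,0].max(),Q[:,1].max()]; return [e[i]-full(n,bo[n][i],i//2) for i in range(3)]
for nm,fn,x0 in(('plate',rp,(570,200)),('bottle',rb,(570,220))):
    for S in(('scene',),('side',),('scene','side')):
        r=least_squares(lambda p:sum((fn(p,n) for n in S),[]),x0); print(nm,S,np.round(r.x,1),np.round(r.fun,1))
# scale corners z=22 crude
for n,pts in(('scene',[(268,180),(532,208),(476,348),(185,297)]),('side',[(274,185),(510,176),(562,325),(285,345)])):
    for u,v in pts: print(n,np.round(at_z(F[n],full(n,u,0),full(n,v,1),20)[:2]))
for n,u,v in(('scene',396,236),): print('ring',at_z(F[n],full(n,u,0),full(n,v,1),36))
E
```

```text
plate ('scene',) [606.4 192.2] [-0.9  0.9 -1.4  1. ]
plate ('side',) [603.5 193.7] [-0.5  0.5 -1.   0.7]
plate ('scene', 'side') [605.  191.8] [-1.3  0.6 -1.1  1.3 -0.7  0.1 -1.4  0. ]
bottle ('scene',) [596.1 226.8] [-0.2  0.2 -0. ]
bottle ('side',) [594.6 223.5] [ 0.1 -0.1  0. ]
bottle ('scene', 'side') [594.3 224.7] [-0.2  0.2  0.7 -0.1 -0.2  0.3]
scene [608. 320.]
scene [705. 167.]
scene [567.  85.]
scene [483. 246.]
side [704. 167.]
side [574.  97.]
side [484. 256.]
side [607. 330.]
ring [601.56150582 186.78041382  36.        ]
```

```bash
cat >> h.py <<'E'
from scipy.spatial.transform import Rotation as Ro
def rot(q): return Ro.from_quat([q[1],q[2],q[3],q[0]])
def pose(yaw,th): # tool y at world angle yaw, tilted th about tool x
    y=np.array([np.cos(yaw),np.sin(yaw),0]); z=np.array([0,0,-1.]); x=np.cross(y,z)
    return Ro.from_matrix(np.c_[x,y,z])*Ro.from_rotvec([th,0,0])
def plan(lead,yaw,th,half=14.5):
    """shift/turn so that leading lower finger corner is at lead"""
    s=bot.sense(); C=rot(s['tool_rot']); T=pose(yaw,th)
    tcp=np.array(lead)-T.apply([0,-half,22])
    return np.round(C.inv().apply(tcp-s['ee_pos']),1), np.round((C.inv()*T).as_rotvec(),3), np.round(tcp,1)
E
python3 - <<'E'
from h import *
f=dict(np.load('f_scene.npz')); print('crock',at_z(f,214,195,0))
b=np.array([595,225]); c=np.array([605,192]); d=(c-b)/np.linalg.norm(c-b); yaw=np.arctan2(-d[1],-d[0])
l=b-d*(18+22); print(d,yaw,l); print(plan([*l,120],yaw,0.3))
E
```

```text
crock [593.27480548 528.59483846   0.        ]
[ 0.2900074 -0.9570244] 1.8650308919060845 [583.39970419 263.28097618]
(array([-491.8, -210.7,  116.6]), array([ 0.293, -0.081, -0.535]), array([577.5, 282.8, 136.7]))
```

Request:
{"fn": "send_rows", "kwargs": {"rows": [0,-123,-53,29,0.073,-0.02,-0.134,0,-246,-105,58,0.147,-0.04,-0.268,0,-369,-158,87,0.22,-0.061,-0.4,0,-492,-211,117,0.293,-0.081,-0.535,0,-492,-211,117,0.293,-0.081,-0.535,0,-492,-211,117,0.293,-0.081,-0.535,0,-492,-211,117,0.293,-0.081,-0.535,0,-492,-211,117,0.293,-0.081,-0.535,0,-492,-211,117,0.293,-0.081,-0.535,0,-492,-211,117,0.293,-0.081,-0.535,0,-492,-211,117,0.293,-0.081,-0.535,0,-492,-211,117,0.293,-0.081,-0.535,0,-492,-211,117,0.293,-0.081,-0.535,0,-492,-211,117,0.293,-0.081,-0.535,0,-492,-211,117,0.293,-0.081,-0.535,0,-492,-211,117,0.293,-0.081,-0.535,0,-492,-211,117,0.293,-0.081,-0.535,0,-492,-211,117,0.293,-0.081,-0.535,0,-492,-211,117,0.293,-0.081,-0.535], "newtons": 20}}

```text
t: 3.08
ee_pos: [576.8, 283.9, 136.8]
tool_rot: [0.022, -0.146, 0.978, -0.148]
wrist_force: [0.1, 0.6, 0.0]
opening: -0.0
gripper_force: 0.0
```

```bash
python3 - <<'E'
from h import *
s=bot.sense(); R=rot(s['tool_rot'])
ims=[]
for n in('scene','side','wrist'):
    f=bot.grab_frame(n); im=f['color'].copy(); np.savez('g_'+n,**f)
    for L in([0,-14.5,22],[0,14.5,22]):
        p=proj(f,R.apply(L)+s['ee_pos']); print(n,L,p); cv2.circle(im,tuple(int(round(v)) for v in p),1,(0,0,255),-1)
    ims.append(im)
a=cv2.resize(ims[0][110:310,220:420],(400,400),interpolation=cv2.INTER_CUBIC); b=cv2.resize(ims[1][120:320,200:400],(400,400),interpolation=cv2.INTER_CUBIC)
cv2.imwrite('pics/g1.png',np.hstack([a,b])); cv2.imwrite('pics/g2.png',ims[2])
E
```

```text
scene [0, -14.5, 22] [275.70063789 185.45732989]
scene [0, 14.5, 22] [264.60967282 186.51837409]
side [0, -14.5, 22] [295.28890458 218.00970551]
side [0, 14.5, 22] [292.91147606 229.46990313]
wrist [0, -14.5, 22] [286.65297307 308.19329129]
wrist [0, 14.5, 22] [356.14923559 308.14635306]
```

View pics/g1.png

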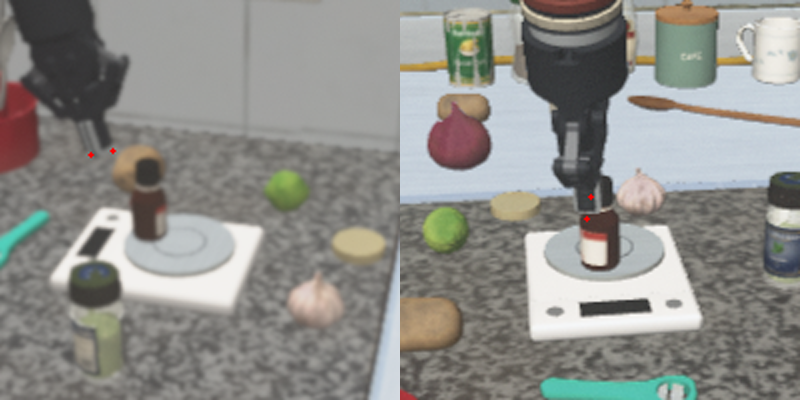

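View pics/g2.png

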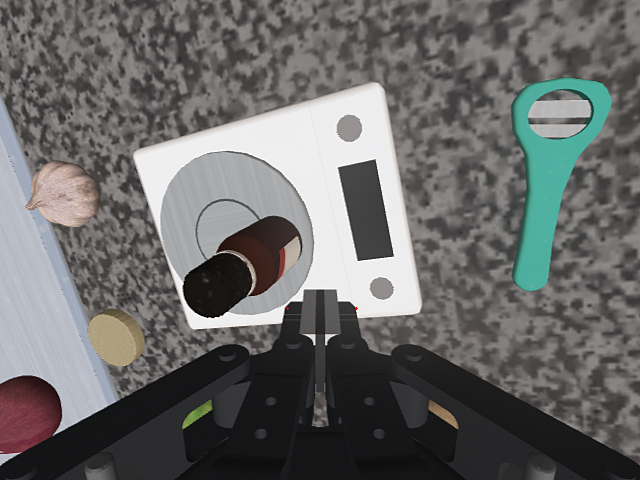

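The wrist view shows the whole scale. The ring is centred near (230,232) and the bottle foot's right edge is near u=301. The finger tip is only about 15 mm thick and widens above, so a finger's back would touch the bottle too high. I will turn the tool 90° and push with the pad sides, along tool -x.

```bash
cat >> h.py <<'E'
def posex(ang,th): # push dir (-tool x) at world angle ang; tool leans so tip leads
    x=-np.array([np.cos(ang),np.sin(ang),0]); z=np.array([0,0,-1.]); y=np.cross(z,x)
    return Ro.from_matrix(np.c_[x,y,z])*Ro.from_rotvec([0,-th,0])
def planx(lead,ang,th,half=11):
    s=bot.sense(); C=rot(s['tool_rot']); T=posex(ang,th)
    tcp=np.array(lead)-T.apply([-half,0,22])
    return np.round(C.inv().apply(tcp-s['ee_pos']),1), np.round((C.inv()*T).as_rotvec(),3), np.round(tcp,1)
E
python3 - <<'E'
from h import *
f=dict(np.load('g_wrist.npz')); print(bot.sense()['q'])
def fp(p):
    P=cyl(f,p[0],p[1],58,36,36); Q=cyl(f,p[0],p[1],26,36,36)
    return [P[:,0].min()-160,P[:,1].min()-151,P[:,0].max()-313,Q[:,0].min()-196,Q[:,1].min()-199]
def fb(p):
    P=cyl(f,p[0],p[1],18,36,36); return [P[:,0].max()-301,P[:,1].min()-216]
for fn in(fp,fb):
    r=least_squares(fn,(600,200)); print(np.round(r.x,1),np.round(r.fun,1))
b=np.array([595,225]); c=np.array([605,192]); d=(c-b)/np.linalg.norm(c-b); ang=np.arctan2(d[1],d[0])
l=b-d*(18+22); print(planx([*l,110],ang,0.35)); print(planx([*l,53],ang,0.35))
E
```

```text
[ 0.47543572  0.41997346  1.61139289 -0.31974599  1.18356014 -1.25855455]
[604.9 193.4] [-1.2 -0.9 -0.6  1.7  1. ]
[595.9 224.4] [0. 0.]
(array([-0.2, -0.1, 10.3]), array([ 0.04 , -0.038,  1.572]), array([578.2, 280.4, 126.9]))
(array([-0.2, 16.7, 64.7]), array([ 0.04 , -0.038,  1.572]), array([578.2, 280.4,  69.9]))
```

Request:
{"fn": "send_rows", "kwargs": {"rows": [0,0,0,0,0.01,-0.01,0.4,0,0,0,0,0.02,-0.02,0.8,0,0,0,0,0.03,-0.03,1.2,0,0,0,10,0.04,-0.038,1.572,0,0,0,10,0.04,-0.038,1.572,0,0,0,10,0.04,-0.038,1.572,0,0,0,10,0.04,-0.038,1.572,0,0,0,10,0.04,-0.038,1.572,0,0,0,10,0.04,-0.038,1.572,0,0,0,10,0.04,-0.038,1.572,0,0,0,10,0.04,-0.038,1.572,0,0,0,10,0.04,-0.038,1.572,0,0,0,10,0.04,-0.038,1.572,0,0,0,10,0.04,-0.038,1.572,0,0,0,10,0.04,-0.038,1.572,0,0,0,10,0.04,-0.038,1.572]}}

```text
t: 4.57
ee_pos: [578.4, 279.8, 126.8]
tool_rot: [0.139, 0.587, 0.791, -0.104]
wrist_force: [0.2, 0.4, 0.3]
opening: -0.2
gripper_force: 0.0
```

```bash
python3 - <<'E'
from h import *
b=np.array([595.4,224.8]); c=np.array([605,193]); d=(c-b)/np.linalg.norm(c-b); ang=np.arctan2(d[1],d[0])
l=b-d*(18+20); print(planx([*l,54],ang,0.35))
E
```

```text
(array([17.6,  0.5, 53.1]), array([-0.001, -0.   ,  0.001]), array([579.3, 278.3,  70.9]))
```

Request:
{"fn": "send_rows", "kwargs": {"rows": [0,4.5,0,13,0,0,0,0,9,0,26.5,0,0,0,0,13,0.5,40,0,0,0,0,17.6,0.5,53,0,0,0,0,17.6,0.5,53,0,0,0,0,17.6,0.5,53,0,0,0]}}

```text
t: 5.07
ee_pos: [577.8, 277.2, 68.2]
tool_rot: [0.138, 0.587, 0.791, -0.106]
wrist_force: [0.7, 1.2, 0.5]
opening: -0.1
gripper_force: 0.0
```

```bash
python3 - <<'E'
from h import *
s=bot.sense(); R=rot(s['tool_rot']); print(s['ee_pos'],s['wrist_force'])
ims=[]
for n in('scene','side','wrist'):
    f=bot.grab_frame(n); im=f['color'].copy()
    for L in([-11,7,22],[-11,-7,22],[11,7,22]):
        p=proj(f,R.apply(L)+s['ee_pos']); 
        if n!='wrist': cv2.circle(im,tuple(int(round(v)) for v in p),0,(0,0,255),-1)
    ims.append(im)
a=cv2.resize(ims[0][160:260,240:340],(400,400),interpolation=cv2.INTER_CUBIC); b=cv2.resize(ims[1][180:280,240:340],(400,400),interpolation=cv2.INTER_CUBIC)
cv2.imwrite('pics/k1.png',np.hstack([a,b])); cv2.imwrite('pics/k2.png',ims[2])
E
```

```text
[577.82338884 277.18220007  68.19000556] [0.70497799 1.19213471 0.4735109 ]
```

View pics/k1.png

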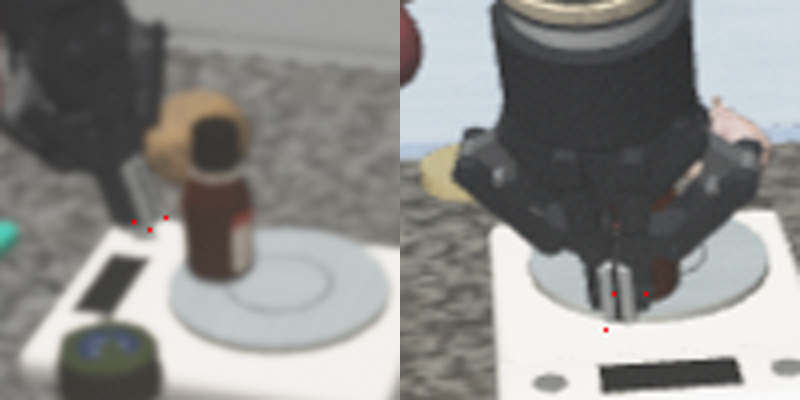

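View pics/k2.png

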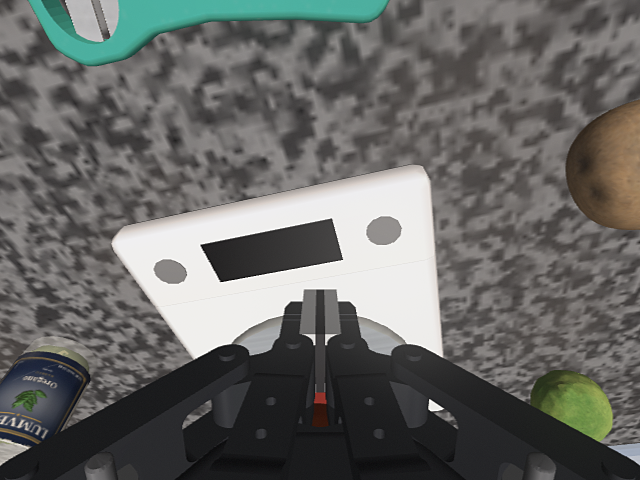

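The scene crop shows the closed fingertip low beside the bottle on its display side, clear of the plate, at crop (153,237), with a gap to the bottle's edge at 187. The wrist view shows the fingers lined up with the bottle. Now a slow first push.

Request:
{"fn": "send_rows", "kwargs": {"rows": [0,-4,0,-0.7,0,0,0,0,-7.3,0,0.5,0,0,0,0,-10.6,0,1.7,0,0,0,0,-13.8,0,2.9,0,0,0,0,-15.3,0,3.4,0,0,0,0,-16.7,0,3.9,0,0,0,0,-18.1,0,4.4,0,0,0,0,-19.5,0,5,0,0,0,0,-20.9,0,5.5,0,0,0,0,-22.3,0,6,0,0,0,0,-23.7,0,6.5,0,0,0,0,-25.1,0,7,0,0,0,0,-26.5,0,7.5,0,0,0,0,-27.9,0,8,0,0,0,0,-29.3,0,8.6,0,0,0,0,-30.7,0,9.1,0,0,0,0,-31.7,0,9.4,0,0,0,0,-31.7,0,9.4,0,0,0,0,-31.7,0,9.4,0,0,0]}}

```text
t: 6.8
ee_pos: [589.0, 246.3, 72.9]
tool_rot: [0.14, 0.587, 0.79, -0.104]
wrist_force: [-0.1, 0.2, -0.2]
opening: -0.1
gripper_force: 0.2
```

```bash
python3 - <<'E'
from h import *
s=bot.sense(); R=rot(s['tool_rot']); print(s['ee_pos'],'lead',R.apply([-11,0,22])+s['ee_pos'],s['wrist_force'])
ims=[]
for n,o in(('scene',(240,150)),('side',(240,180))):
    f=bot.grab_frame(n); np.savez('p1_'+n,**f)
    print(n,bot.search_frame(n,'bottle')[:1])
    ims.append(cv2.resize(f['color'][o[1]:o[1]+100,o[0]:o[0]+100],(400,400),interpolation=cv2.INTER_CUBIC))
cv2.imwrite('pics/p1.png',np.hstack(ims))
E
```

```text
[588.97808611 246.31025675  72.94009652] lead [594.11720685 229.18359798  56.05024756] [-0.12245847  0.18441043 -0.22659264]
scene [{'bbox': [288.4, 191.1, 22.2, 42.4], 'p': 0.66}]
side []
```

View pics/p1.png

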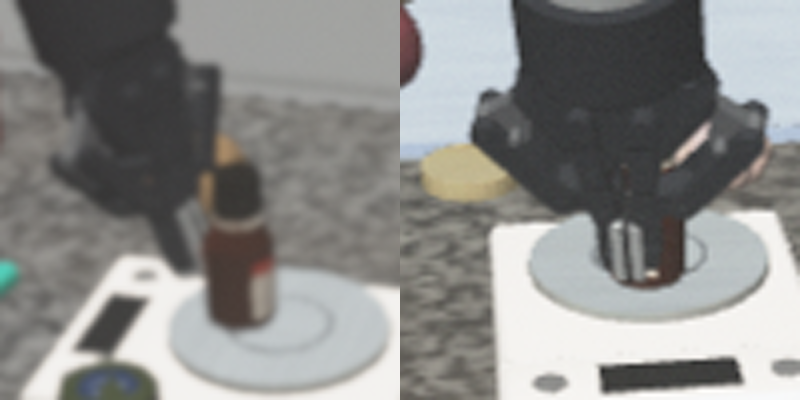

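```bash
cat > fit.py <<'E'
from h import *
def bfit(F,ob):  # ob: list of (cam, kind, pixel)
    def r(p):
        o=[]
        for n,k,v in ob:
            Q=cyl(F[n],p[0],p[1],18,36,36) if k!='R' else cyl(F[n],p[0],p[1],18,36,66)
            o.append({'L':Q[:,0].min(),'R':Q[:,0].max(),'B':Q[:,1].max()}[k]-v)
        return o
    s=least_squares(r,(600,205)); return np.round(s.x,1),np.round(s.fun,1)
E
python3 - <<'E'
from fit import *
F={n:dict(np.load(f'p1_{n}.npz')) for n in('scene','side')}
sc=[('scene','L',240+206/4),('scene','R',240+276/4),('scene','B',150+328/4)]; si=[('side','R',240+285/4),('side','B',180+288/4)]
print(bfit(F,sc),bfit(F,sc+si),bfit(F,si))
E
```

```text
(array([598.6, 212.9]), array([ 0., -0.,  0.])) (array([597.1, 211.4]), array([-0. , -0.1,  0.5, -0.3,  0.1])) (array([596.8, 211. ]), array([ 0., -0.]))
```

Request:
{"fn": "send_rows", "kwargs": {"rows": [0,-1.4,0,0.5,0,0,0,0,-2.8,0,1,0,0,0,0,-4.2,0,1.5,0,0,0,0,-5.6,0,2.1,0,0,0,0,-7,0,2.6,0,0,0,0,-8.5,0,3.1,0,0,0,0,-9.9,0,3.6,0,0,0,0,-11.3,0,4.1,0,0,0,0,-12.7,0,4.6,0,0,0,0,-14.1,0,5.1,0,0,0,0,-15.5,0,5.7,0,0,0,0,-15.5,0,5.7,0,0,0,0,-10,0,3.7,0,0,0,0,9,0,-3.4,0,0,0,0,28,0,-10,0,0,0,0,16,0,-43,0,0,0,0,4,0,-76,0,0,0,0,-3,0,-95,0,0,0,0,-3,0,-95,0,0,0,0,-3,0,-95,0,0,0]}}

```text
t: 8.67
ee_pos: [581.5, 276.1, 165.5]
tool_rot: [0.14, 0.588, 0.79, -0.102]
wrist_force: [0.0, -0.2, 0.0]
opening: -0.3
gripper_force: 0.0
```

```bash
python3 - <<'E'
from h import *
s=bot.sense(); R=rot(s['tool_rot']); print(s['ee_pos'],'lead',R.apply([-11,0,22])+s['ee_pos'])
ims=[]
for n,o in(('scene',(240,150)),('side',(240,180))):
    f=bot.grab_frame(n); np.savez('p2_'+n,**f)
    print(n,bot.search_frame(n,'bottle')[:1])
    ims.append(cv2.resize(f['color'][o[1]:o[1]+100,o[0]:o[0]+100],(400,400),interpolation=cv2.INTER_CUBIC))
cv2.imwrite('pics/p2.png',np.hstack(ims))
E
```

```text
[581.46620248 276.07628404 165.46924455] lead [586.678149   258.98929138 148.56154525]
scene [{'bbox': [293.2, 191.2, 25.9, 43.3], 'p': 0.57}]
side [{'bbox': [291.5, 204.8, 24.7, 43.0], 'p': 0.97}]
```

View pics/p2.png

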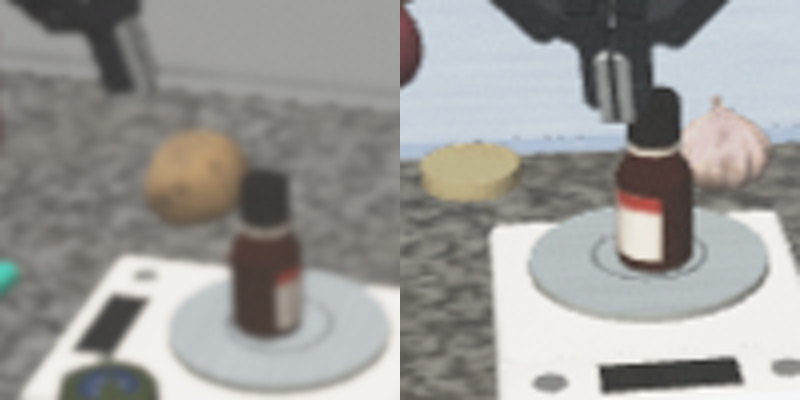

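```bash
python3 - <<'E'
from fit import *
F={n:dict(np.load(f'p2_{n}.npz')) for n in('scene','side')}
sc=[('scene','L',240+231/4),('scene','R',240+301/4),('scene','B',150+337/4)]; si=[('side','L',240+216/4),('side','R',240+293/4),('side','B',180+272/4)]
print(bfit(F,sc),bfit(F,sc+si),bfit(F,si))
# same image ring/plate fit with lateral extents
def r(p):
    a=[]
    for n,e,g in(('scene',(169,390),(227,334)),('side',(130,369),(191,307))):
        P=cyl(F[n],*p,58,36,36);a+=[P[:,0].min()-240-e[0]/4,P[:,0].max()-240-e[1]/4]
        P=cyl(F[n],*p,26.5,36,36);a+=[P[:,0].min()-240-g[0]/4,P[:,0].max()-240-g[1]/4]
    return a
s=least_squares(r,(605,193)); print(s.x,s.fun)
E
```

```text
(array([601.7, 197.4]), array([-0.,  0., -0.])) (array([600. , 195.6]), array([-0.1,  0. ,  0.6, -0. , -0.3,  0.2])) (array([600., 195.]), array([ 0.2, -0.2,  0. ]))
[604.83870869 190.20028368] [-0.67217732  0.90957303  0.28723559 -0.52359837 -0.58526195  0.36748662
  0.73494494 -0.56847192]
```

Bottle at about (600.5,196), roughly 6 mm short of the ring centre. I need one more nudge, along about -41° in the world frame.

```bash
python3 - <<'E'
from h import *
b=np.array([600.5,196.]); ang=np.arctan2(-4.,4.5); d=np.array([np.cos(ang),np.sin(ang)])
l=b-d*(18+20); s,t,p=planx([*l,148],ang,0.35); print(s,t,p)
T=posex(ang,.35); print('down 94 in tool',T.inv().apply([0,0,-94]))
E
```

```text
[-33.  -31.3   7.9] [-0.194 -0.001 -0.517] [558.7 233.1 164.9]
down 94 in tool [ 3.22323939e+01 -2.60902411e-15  8.83010350e+01]
```

Request:
{"fn": "send_rows", "kwargs": {"rows": [0,-8,-8,2,-0.049,0,-0.129,0,-16,-16,4,-0.097,0,-0.258,0,-24,-24,6,-0.145,0,-0.388,0,-33,-31.3,8,-0.194,-0.001,-0.517,0,-33,-31.3,8,-0.194,-0.001,-0.517,0,-33,-31.3,8,-0.194,-0.001,-0.517,0,-33,-31.3,8,-0.194,-0.001,-0.517,0,-33,-31.3,8,-0.194,-0.001,-0.517]}}

```text
t: 9.53
ee_pos: [560.1, 233.8, 166.4]
tool_rot: [0.164, 0.351, 0.92, -0.061]
wrist_force: [-0.9, 0.1, -0.1]
opening: 0.2
gripper_force: 0.0
```

Request:
{"fn": "send_rows", "kwargs": {"rows": [0,8,0,22,0,0,0,0,16,0,44,0,0,0,0,24,0,66,0,0,0,0,32,0,88,0,0,0,0,32,0,88,0,0,0,0,32,0,88,0,0,0,0,32,0,88,0,0,0]}}

```text
t: 10.12
ee_pos: [561.7, 234.4, 74.4]
tool_rot: [0.165, 0.35, 0.92, -0.06]
wrist_force: [1.7, -0.4, 1.5]
opening: -0.1
gripper_force: 0.0
```

```bash
python3 - <<'E'
from h import *
v=[]
for i in range(4):
    bot.grab_frame('scene'); s=bot.sense(); v.append(rot(s['tool_rot']).apply([-11,0,22])+s['ee_pos'])
l=np.mean(v,0); print(np.round(v,1)); d=np.array([4.5,-4])/np.hypot(4.5,4); b=np.array([600.5,196.]); w=b-l[:2]
print('along',w@d,'lateral',w@[ -d[1],d[0]], l, s['t'])
E
```

```text
[[575.7 222.8  58.4]
 [575.9 222.9  58.8]
 [575.8 222.8  58.9]
 [575.6 222.7  58.7]]
along 36.32272013689521 lateral -3.583496763359147 [575.73280616 222.80984066  58.67763349] 10.3167
```

Request:
{"fn": "send_rows", "kwargs": {"rows": [0,1.4,-3.5,3.8,0,0,0,0,-2.4,-3.5,5.2,0,0,0,0,-6.1,-3.5,6.5,0,0,0,0,-9.9,-3.5,7.9,0,0,0,0,-11.7,-3.5,8.6,0,0,0,0,-13.2,-3.5,9.1,0,0,0,0,-14.6,-3.5,9.6,0,0,0,0,-16,-3.5,10.1,0,0,0,0,-17.4,-3.5,10.7,0,0,0,0,-18.8,-3.5,11.2,0,0,0,0,-20.2,-3.5,11.7,0,0,0,0,-21.4,-3.5,12.1,0,0,0,0,-21.4,-3.5,12.1,0,0,0,0,-15.5,-3.5,10,0,0,0,0,1.4,-3.5,3.8,0,0,0,0,11,-3.5,0,0,0,0,0,-1,-3.5,-33,0,0,0,0,-12,-3.5,-63,0,0,0,0,-22,-3.5,-89,0,0,0,0,-22,-3.5,-89,0,0,0]}}

```text
t: 11.98
ee_pos: [554.6, 240.1, 172.4]
tool_rot: [0.169, 0.35, 0.92, -0.056]
wrist_force: [1.6, 0.8, 1.1]
opening: -0.2
gripper_force: 0.0
```

```bash
python3 - <<'E'
from h import *
ims=[]
for n,o in(('scene',(240,150)),('side',(240,180))):
    f=bot.grab_frame(n); np.savez('p3_'+n,**f)
    ims.append(cv2.resize(f['color'][o[1]:o[1]+100,o[0]:o[0]+100],(400,400),interpolation=cv2.INTER_CUBIC))
cv2.imwrite('pics/p3.png',np.hstack(ims))
E
```

```text
(no output)
```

View pics/p3.png

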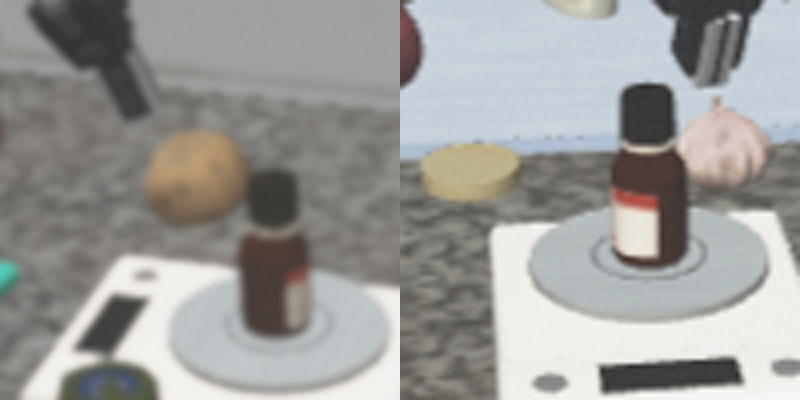

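```bash
python3 - <<'E'
from fit import *
F={n:dict(np.load(f'p3_{n}.npz')) for n in('scene','side')}
sc=[('scene','L',240+240/4),('scene','R',240+309/4),('scene','B',150+337/4)]; si=[('side','L',240+211/4),('side','R',240+288/4),('side','B',180+269/4)]
print(bfit(F,sc),bfit(F,sc+si),bfit(F,si))
f=bot.grab_frame('wrist'); cv2.imwrite('pics/w3.png',f['color']); np.savez('w3',**f); s=bot.sense()
print(s['t'],[np.round(proj(f,[x,y,36])) for x,y in((605,192),(603,194))])
E
```

```text
(array([604.8, 194.3]), array([-0.2,  0.2, -0. ])) (array([603.6, 193.2]), array([-0.2,  0.1,  0.4,  0.1, -0.3,  0. ])) (array([603.4, 193.1]), array([ 0.2, -0.2,  0. ]))
12.1333 [array([319., 256.]), array([319., 253.])]
```

The bottle stands upright inside the ring in both views: scene crop 240–309 inside ring 224–334, and side crop 611–688 inside ring 591–707. It is about 2 mm from the centre and the arm is clear, so I am handing in.

```bash
python3 -c "
from plant import bot; print(bot.finish_job())"
```

```text
the job is handed in; nothing more can be done
None
```

I nudged the bottle to about 2 mm from the plate's centre by camera measurement; it stands upright inside the ring, the scale and other things look unmoved, the arm is clear, and the job is handed in.

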